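# Test the mushroom stop of the mould shaker

### The arm

A 6-joint arm with a two-finger parallel gripper is mounted at the origin on a cart in front of the work surface, level with it; the furniture and walls round the work are solid. World frame = base frame: x ahead of the robot, y to its left, z up, the work surface at z = 0. Lengths are in m, angles in rad, forces in N, time in s.
With the tool pointing down it reaches from about 0.325 to 0.925 m from the base axis. Payload 3.1 kg.
Tool frame: the origin (TCP) lies at the very end of the fingers, on their centre line; the grasp point (between the pads) lies 19 mm behind it; z points along the fingers, y is the direction in which the jaws open and shut (so a half turn about z gives the same grasp; the last joint's range is limited). The gripper opens to 85 mm and grips with 20 to 120 N. Pads are 22 mm wide; open, the fingers measure 114 mm over their backs; the gripper's body (76 mm by 85 mm) begins 54 mm behind the grasp point. The pads swing forward as they close: fully open they stand 13 mm farther back than shut.
Start: joints at [-1.351, 0.217, 1.613, -0, 1.311, -0.112], TCP at [0.204, -0.591, 0.231] pointing down, gripper open.
Joint ranges: [-2.75, 2.75], [-0.78, 2.1], [0.31, 2.55], [-1.13, 4.27], [0.13, 2.63], [-2.58, 2.58]. Speed limits (rad/s): [2.79, 2.79, 3.14, 3.14, 3.14, 3.14].

### API

Orientations are given as a unit quaternion [x, y, z, w].
In Python, from cell import arm gives the robot as it stands. Calls block until the motion is done:
- arm.move_ptp(position, orientation): joint-space move of the TCP to a pose.
- arm.move_l(position, frame=None, speed=0.15, force_limit=None): straight line of the TCP; frame=None keeps the orientation; speed is the mean speed in m/s. With force_limit (N) it stops when the force on the tool has changed by that much, and returns True; else False.
- arm.move_j(angles): joint-space move.
- arm.grip(opening, force=None): opening from 0.0 (shut) to 1.0 (fully open); force is the grip in N (None keeps the last); returns when the fingers have stopped.
- arm.pause(seconds).
- arm.ik(position, orientation): joint angles nearest the present ones, or None.
- arm.get_obs(): the state.
- arm.capture(name): name is "scene" or "top" or "wrist"; returns (picture, depth): 400x640x3 uint8, red, green, blue; 400x640 float32, m along the optical axis (not along the pixel's ray), 0 where there is no reading.
- arm.get_calibration(name): a dict with "K" (3x3 intrinsics, pixels), "k1" (the pictures are not rectified: a ray, as slopes to the right and down, at radius r is drawn at 1 + k1 r^2 times it, then the intrinsics apply), "R" (3x3) and "t" (3): a world point X has camera coordinates R X + t. Camera axes: x right, y down, z forward; pixel columns grow to the right and rows downward; lengths in m; the calibration is good to about 2 mm. A picture is of the moment at which its call begins: read the wrist's pose just before it. get_calibration takes no time and is no camera call; for the wrist camera it gives the pose at the moment of the call.
A pose or a line that the arm cannot do raises arm.MotionError and nothing moves.
- arm.sign_off(): hands the job in, once; it reports no verdict.
The state is a dict: "time": time; "joint_pos": joint angles; "joint_vel": joint speeds; "effort": joint torques, N m; "position": TCP position; "ee_rot": TCP orientation; "contact_force": force on the tool from outside, world axes, zero at the start; "moment": the same for the moment, N m; "width": opening from 0.0 (shut) to 1.0 (fully open).
Only numpy, scipy, OpenCV 4.12 (cv2) and the standard library are available. Lean on these libraries where they do the work, as an engineer would, in place of code of your own. Each camera call takes 0.05 s, during which the arm holds its last target. There are 200 camera calls.

### The job

Test the emergency stop of the little mould shaker: push its black mushroom button in until it stays latched, then push its side tab round clockwise (seen from above) with a fingertip, without gripping the tab from both sides, until the mushroom springs back out. Only once it is out, press the shaker's own start button fully in and let go. Leave everything else where it stands.

Things in the scene. Friction and masses are not known exactly. Their poses are not given: they have to be found in the camera images.
- stop_pod: Grey box with an aluminium lid, fixed to the counter, 110 (x) x 100 (y) x 50 mm high; it carries the black mushroom stop. Origin: centre of its underside, x and y along its sides, z up; the mushroom's axis is this z axis. At rest the mushroom's side tab points along -x of the box (roughly toward the robot). A fixed steel collar of 26 mm radius stands 8 mm above the lid round the mushroom's stem. The box may be left or right of the shaker.
- stop_top (a point): Centre of the mushroom's flat top (flat 28 mm across), on the axis; 48 mm above the lid (98 mm above the counter) when out, about 88 mm above the counter when latched in. The cap is a black cone-like dome, 60 mm across at its lower rim, 26 mm tall. It takes about 4 N to start and 7 to 10 N to push it past the latch (a press that gives up at 6 N is too light).
- tab_mid (a point): Middle of the free length of the side tab, at half its height, 48 mm from the mushroom's axis and 13 mm below the mushroom's top. The tab is a black upright bar, one piece with the mushroom, running outward to 58 mm from the axis, 14 mm wide, 18 mm tall; its underside is 26 mm above the lid when the mushroom is out, 16 mm when latched in. Its frame turns with the mushroom; its -x axis points outward along the tab.
- tab_push: The half of the tab (7 mm thick) whose outer face is pushed to turn the mushroom clockwise: the face on the -y side of the box when at rest. Origin on the mushroom's axis, level with the box's underside when the mushroom is out.
- tab_back: The other half of the tab, on the +y side of the box when at rest. Origin as for tab_push.
- stop_press (a joint): How far the mushroom is pushed in, m: 0 out (spring-loaded), the latch catches at about 0.010 and then holds it there; end of travel 0.013.
- stop_twist (a joint): How far the mushroom is twisted clockwise seen from above, rad: 0 at rest, stop at 1.0. A spring turns it back to 0 (about 0.05 to 0.17 N m, i.e. 1 to 4 N at the tab). Turned past about 0.5 to 0.65 while latched, the latch lets go and the mushroom springs out. Twisting does nothing unless it is latched in.
- shaker: Small grey vibrating table for chocolate moulds, fixed to the counter, 130 (x) x 120 (y) mm; steel tray with a low rim (59 mm above the counter) over its far part, a lower deck 40 mm high along its front (-x) edge with the start button. Origin: centre of its underside, -x toward the robot.
- start_button_top (a point): Centre of the top face of the start button, a round plain metal button of 22 mm diameter in a dark steel housing on the shaker's front deck, 42 mm in front of the shaker's centre; pressed straight down. The tray's near edge is 25 mm behind it.
- start_button (a joint): How far the start button is pressed, m: 0 out, 0.006 fully in (about 4 N); it springs back.
- bar: Dark chocolate bar, loose, 48x96x10 mm, lying on the shaker's tray; origin at the centre of its underside. Bystander.
- tongs: Steel praline tongs, loose, 155x30x10 mm, lying between the stop box and the shaker, pointing away from the robot; origin at the centre of the underside. Bystander.
- bell: Counter bell, loose, 64 mm across, 47 mm tall, at the near left; origin at the centre of its underside. Bystander, not part of the job.
- tin: Round cocoa tin, loose, 62 mm across, 75 mm tall, at the back; origin at the centre of its underside. Bystander.
- cup: Small white cup with an ear, loose, 60x77x52 mm, at the back; origin at the centre of its underside. Bystander.
- dish: White bean dish, loose, 68 mm across, 42 mm tall, at the back; origin at the centre of its underside. Bystander.

How it is judged:
By the outcome, as a careful person would: the job done as asked, in the order asked, and still so for the second after the job is handed in, with the robot touching nothing.
It also fails if it takes over 48 s, if anything falls off the work surface, if the arm or the gripper's body presses on something with over 40 N, if the wrist force passes 120 N, or if a joint passes its speed limit or range.

## Working session

There is one attempt and no reset: what is moved stays moved. The work goes in short steps, each a Python script; the robot and the scene stay as the last script left them, time stands still between calls to the robot, and variables do not carry over. Pictures are saved under pics/ and viewed, about 8 in all and at most 12, crops included, and the job is handed in when it is done.

```bash
mkdir -p pics; ls
python3 - <<'E'
from cell import arm
import cv2,numpy as np
for n in("top","scene"):
    p,d=arm.capture(n); np.savez(f"pics/{n}0.npz",p=p,d=d)
    cv2.imwrite(f"pics/{n}0.png",p[:,:,::-1])
    c=arm.get_calibration(n); print(n,c)
o=arm.get_obs(); print(o)
E
```

```text
pics
top {'K': array([[424.83339326,   0.        , 324.37283544],
       [  0.        , 424.83339326, 203.91875267],
       [  0.        ,   0.        ,   1.        ]]), 'k1': -0.05267140324628465, 'R': array([[-0.00337413, -0.99992148, -0.01206829],
       [-0.98503475,  0.00540308, -0.17227114],
       [ 0.17232282,  0.01130642, -0.98497564]]), 't': array([-0.13266043,  0.52490368,  1.03242963])}
scene {'K': array([[473.38727192,   0.        , 325.29983717],
       [  0.        , 473.38727192, 200.53149888],
       [  0.        ,   0.        ,   1.        ]]), 'k1': -0.08746753900113523, 'R': array([[ 0.73765015, -0.67479092,  0.02301025],
       [-0.27616527, -0.33263928, -0.90171163],
       [ 0.61612093,  0.65879308, -0.43172523]]), 't': array([-0.47778646,  0.19269812,  0.68654338])}
{'time': 0.1, 'joint_pos': array([-1.35118446e+00,  2.17688766e-01,  1.61481156e+00, -1.28001203e-05,
        1.31134207e+00, -1.12232989e-01]), 'joint_vel': array([-5.29158336e-04, -1.63051950e-03, -2.34322700e-03,  2.63381806e-03,
        2.74944040e-04, -1.55710099e-05]), 'effort': array([-5.29533336e-04, -3.98075831e+01, -3.04969525e+01, -1.95848584e-04,
        4.20319484e-03, -9.80695887e-06]), 'position': array([ 0.20344787, -0.59015264,  0.23007286]), 'ee_rot': array([ 9.86265528e-01,  1.65163685e-01, -6.65395059e-05, -1.12291329e-03]), 'contact_force': array([0.03364781, 0.20535227, 0.56127128]), 'moment': array([-0.01880334, -0.01670447,  0.01101482]), 'width': 1.0010506821760592}
```

View pics/top0.png

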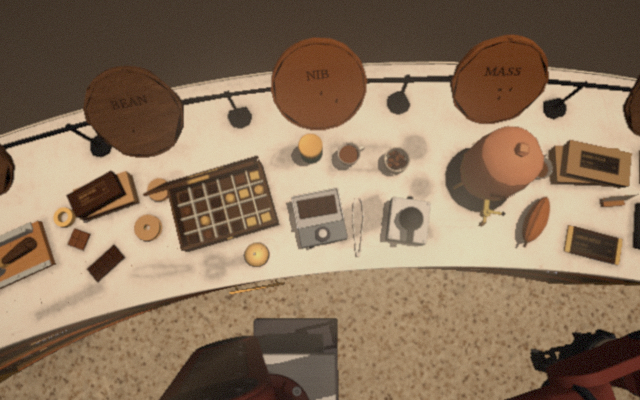

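View pics/scene0.png

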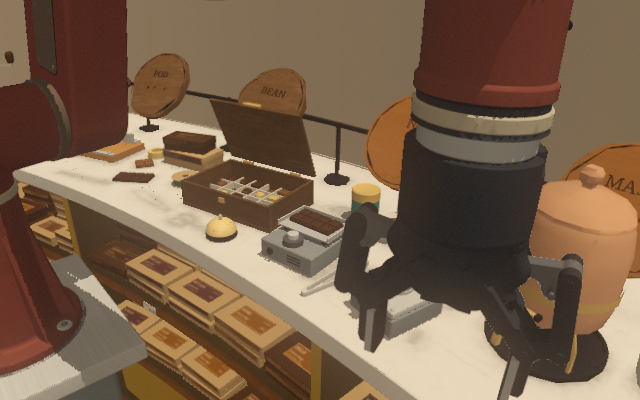

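The top view shows the stop pod near (408,222) with its mushroom near (409,215), the shaker near (320,218) with its start button near (322,233), and the tongs between them at x≈358. In the scene view the gripper hides the pod. Next I'll get coarse positions and then a wrist view.

```bash
cat > h.py <<'E'
from cell import arm
import cv2,numpy as np
from scipy.spatial.transform import Rotation as Rn
def rays(uv,c):
    uv=np.asarray(uv,float).reshape(-1,1,2)
    n=cv2.undistortPoints(uv,c["K"],np.array([c["k1"],0,0,0.])).reshape(-1,2)
    return np.c_[n,np.ones(len(n))]
def onplane(uv,z,c):
    d=rays(uv,c)@c["R"]; o=-c["R"].T@c["t"]
    return o+d*((z-o[2])/d[:,2])[:,None]
def bydepth(uv,dep,c):
    r=rays(uv,c); uv=np.asarray(uv).astype(int).reshape(-1,2)
    return (r*dep[uv[:,1],uv[:,0]][:,None]-c["t"])@c["R"]
def down(yaw): # tool z down; tool x at angle yaw in world; y = jaws
    return (Rn.from_euler('z',yaw)*Rn.from_euler('x',np.pi)).as_quat()
def proj(X,c):
    return cv2.projectPoints(np.asarray(X,float).reshape(-1,3),cv2.Rodrigues(c["R"])[0],c["t"],c["K"],np.array([c["k1"],0,0,0.]))[0].reshape(-1,2)
E
python3 - <<'E'
from h import *
f=np.load("pics/top0.npz");p,d=f["p"],f["d"];c=arm.get_calibration("top")
uv=[(409,215),(389,199),(426,200),(427,241),(386,241),(322,233),(320,206)]
print(bydepth(uv,d,c).round(3)); 
print(onplane([(409,215)],.098,c),onplane(uv[1:5],.05,c).round(3),onplane([(322,233)],.05,c))
cw=arm.get_calibration("wrist"); o=arm.get_obs()
R=Rn.from_quat(o["ee_rot"]).as_matrix(); print("cam in tool",R.T@(-cw["R"].T@cw["t"]-o["position"]),"\n",cw["R"]@R, cw["K"],cw["k1"])
z=p[180:260,280:440];cv2.imwrite("pics/topz.png",cv2.resize(z[:,:,::-1],None,fx=5,fy=5,interpolation=cv2.INTER_CUBIC))
E
```

```text
[[ 0.487 -0.339  0.095]
 [ 0.545 -0.306 -0.003]
 [ 0.542 -0.404 -0.002]
 [ 0.433 -0.402 -0.003]
 [ 0.433 -0.295 -0.001]
 [ 0.449 -0.129  0.062]
 [ 0.516 -0.124  0.063]]
[[ 0.48692262 -0.33833061  0.098     ]] [[ 0.535 -0.298  0.05 ]
 [ 0.532 -0.392  0.05 ]
 [ 0.428 -0.39   0.05 ]
 [ 0.429 -0.288  0.05 ]] [[ 0.44979905 -0.12887399  0.05      ]]
cam in tool [ 0.08011754  0.00120943 -0.14376814] 
 [[-7.79269947e-04  9.99999634e-01 -3.52537304e-04]
 [-9.50831476e-01 -8.50138178e-04 -3.09707573e-01]
 [-3.09707759e-01  9.38577614e-05  9.50831791e-01]] [[294.01161802   0.         314.39950723]
 [  0.         294.01161802 200.44838279]
 [  0.           0.           1.        ]] -0.020431654068657833
```

View pics/topz.png

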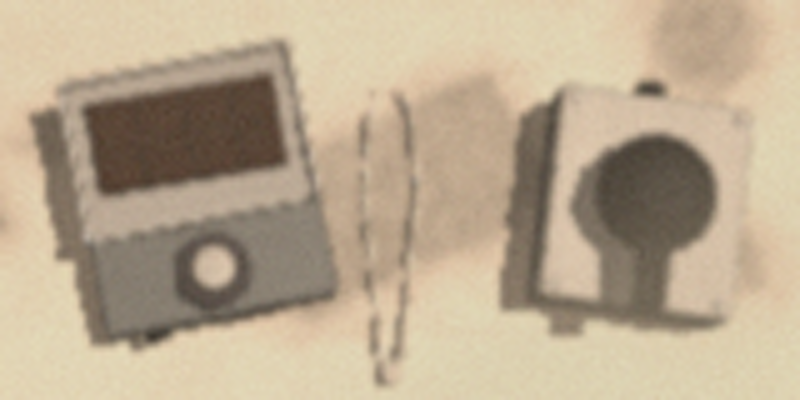

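Seen from above, the mushroom has its tab pointing toward the robot and slightly left. The pod is turned a few degrees and the shaker about 10 degrees the other way. I'll shut the gripper and take closer wrist views over both.

Run:
```python
from h import *
arm.grip(0.0)
for n,P in(("pod",(.43,-.338,.24)),("btn",(.40,-.129,.24))):
    arm.move_ptp(P,down(0)); arm.pause(.3)
    c=arm.get_calibration("wrist");p,d=arm.capture("wrist")
    np.savez(f"pics/w_{n}.npz",p=p,d=d,**c); cv2.imwrite(f"pics/w_{n}.png",p[:,:,::-1])
o=arm.get_obs();print(o["time"],o["position"],o["joint_pos"],o["contact_force"],o["width"])
```

```text
3.7 [ 0.40015414 -0.12976559  0.23993698] [-4.80714601e-01 -2.51103874e-01  2.05811323e+00 -7.47453301e-05
  1.33492933e+00  1.09138807e+00] [ 0.78306943  0.28887934 -0.22116509] 0.0011874414115431063
```

View pics/w_pod.png

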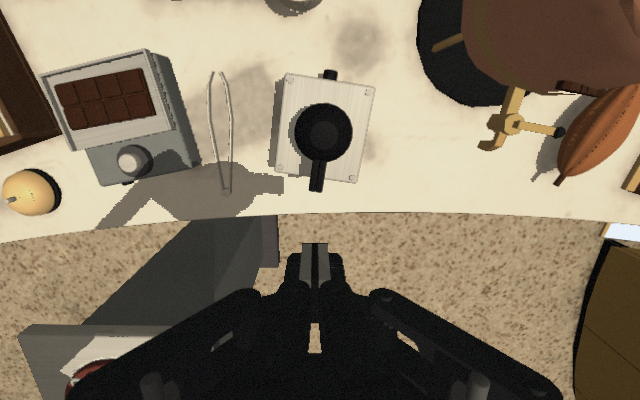

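View pics/w_btn.png

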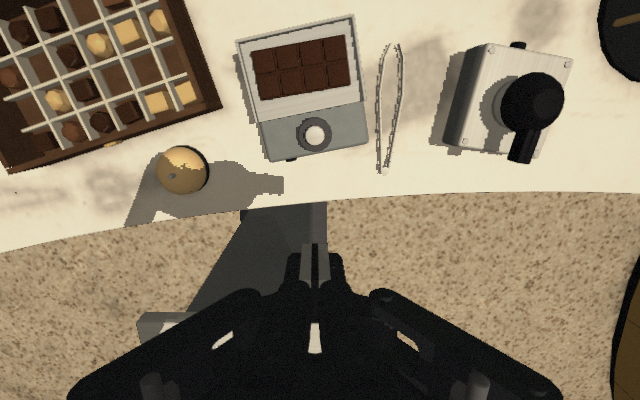

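In the pod view, the mushroom's flat top is near (323,133), the tab tip near (316,190), and the lid corners at about (288,74), (375,89), (357,182), (272,169). In the button view, the button top is near (315,135).

Run:
```python
from h import *
def ld(n):
    f=np.load(f"pics/w_{n}.npz");return f["p"],f["d"],{k:f[k] for k in("K","k1","R","t")}|{"k1":float(f["k1"])}
def cloud(d,c,u0,u1,v0,v1):
    u,v=np.meshgrid(np.arange(u0,u1),np.arange(v0,v1));uv=np.c_[u.ravel(),v.ravel()]
    return uv,bydepth(uv,d,c)
p,d,c=ld("pod")
uv,X=cloud(d,c,265,385,60,200); g=p[uv[:,1],uv[:,0]].max(1)
blk=(g<60)
top=X[(X[:,2]>.0935)&blk]
ctr=lambda A:(A[:,:2].min(0)+A[:,:2].max(0))/2
print("flat top",len(top),ctr(top),np.median(top,0),np.ptp(top,0))
cap=X[blk&(X[:,2]>.06)]; print("black n",len(cap),"z99",np.percentile(X[:,2],99.5))
c0=np.median(top,0)[:2]
r=np.hypot(*(X[:,:2]-c0).T)
tab=X[blk&(X[:,2]>.06)&(r>36)&(r<70)];dv=tab.mean(0)[:2]-c0
print("tab n",len(tab),"z",np.median(tab[:,2]),"yaw out",np.degrees(np.arctan2(dv[1],dv[0])),"rmax",np.hypot(*(tab[:,:2]-c0).T).max())
lid=(np.abs(X[:,2]-.05)<.006)&(g>100)
m=np.zeros(d.shape,np.uint8);m[uv[lid,1],uv[lid,0]]=255
L=onplane(uv[lid],.05,c)[:,:2].astype(np.float32);R=cv2.minAreaRect(L);print("lid rect",R,"med z",np.median(X[lid,2]))
p,d,c=ld("btn")
print("pod top from btn view",onplane([(532,100)],.098,c))
uv,X=cloud(d,c,285,345,105,160);P=p[uv[:,1],uv[:,0]].astype(int)
bt=(P.min(1)>150)&(np.hypot(uv[:,0]-315,uv[:,1]-135)<16)
print("button",bt.sum(),uv[bt].mean(0),np.median(X[bt],0),np.ptp(X[bt],0),ctr(X[bt]),onplane([uv[bt].mean(0)],np.median(X[bt,2]),c))
uv,X=cloud(d,c,235,375,10,165)
for h in(.04,.059):
    s=np.abs(X[:,2]-h)<.004; print(h,s.sum(),cv2.minAreaRect(X[s][:,:2].astype(np.float32)))
z=d[80:150:4,480:580]
```

```text
flat top 1668 [ 0.46815763 -0.34808798] [ 0.47893238 -0.34563592  0.09758677] [0.08388406 0.03882736 0.2901638 ]
black n 3046 z99 0.10063479337765005<stdin>:16: RuntimeWarning: Mean of empty slice.
  ret = um.true_divide(
  return _methods._mean(a, axis=axis, dtype=dtype,
  ret = ret.dtype.type(ret / rcount)
Traceback (most recent call last):
ValueError: zero-size array to reduction operation maximum which has no identity
```

```bash
cat > m.py <<'E'
from h import *
def ld(n):
    f=np.load(f"pics/w_{n}.npz");return f["p"],f["d"],{k:f[k] for k in("K","R","t")}|{"k1":float(f["k1"])}
def cloud(d,c,u0,u1,v0,v1):
    u,v=np.meshgrid(np.arange(u0,u1),np.arange(v0,v1));uv=np.c_[u.ravel(),v.ravel()]
    X=bydepth(uv,d,c); k=(d[uv[:,1],uv[:,0]]>0)
    return uv[k],X[k]
ctr=lambda A:(A[:,:2].min(0)+A[:,:2].max(0))/2
def pod(p,d,c,box):
    uv,X=cloud(d,c,*box); g=p[uv[:,1],uv[:,0]].max(1); blk=(g<60)
    # cap outline: enclosing circle of eroded dark blob (tab removed by opening)
    m=np.zeros(d.shape,np.uint8); k=blk&(X[:,2]>.06); m[uv[k,1],uv[k,0]]=255
    print("z hist",np.histogram(X[k,2],bins=np.arange(.06,.112,.004))[0])
    o=cv2.morphologyEx(m,cv2.MORPH_OPEN,cv2.getStructuringElement(cv2.MORPH_ELLIPSE,(25,25)))
    q,rr=cv2.minEnclosingCircle(np.argwhere(o)[:,::-1].astype(np.float32))
    print("cap px",q,rr,"rim-plane",onplane([q],.078,c).round(4))
    t=cv2.subtract(m,cv2.dilate(o,np.ones((5,5))));t=cv2.morphologyEx(t,cv2.MORPH_OPEN,np.ones((3,3)))
    n,lab,st,ce=cv2.connectedComponentsWithStats(t);i=1+np.argmax(st[1:,4]);tv=np.argwhere(lab==i)[:,::-1]
    T=bydepth(tv,d,c);print("tab n",len(tv),"mean",T.mean(0).round(4),"onplane",onplane(tv,.094,c).mean(0).round(4),cv2.minAreaRect(onplane(tv,.094,c)[:,:2].astype(np.float32)))
    flat=k&(X[:,2]>.0955)&(X[:,2]<.106)&(cv2.dilate(o,np.ones((3,3)))[uv[:,1],uv[:,0]]>0)
    print("flat",flat.sum(),X[flat].mean(0).round(4),ctr(X[flat]).round(4),np.ptp(X[flat],0).round(3))
    l=(np.abs(X[:,2]-.05)<.006)&(g>100)
    L=onplane(uv[l],.05,c)[:,:2].astype(np.float32);print("lid",cv2.minAreaRect(L),"z",np.median(X[l,2]))
E
python3 - <<'E'
from m import *
p,d,c=ld("pod");pod(p,d,c,(262,385,60,200))
p,d,c=ld("btn");pod(p,d,c,(430,580,35,170))
uv,X=cloud(d,c,285,345,105,160);P=p[uv[:,1],uv[:,0]].astype(int)
bt=(P.min(1)>150)&(np.hypot(uv[:,0]-315,uv[:,1]-135)<16)
q=uv[bt].mean(0);zb=np.median(X[bt,2]);print("button",bt.sum(),q,np.median(X[bt],0),np.ptp(X[bt],0),ctr(X[bt]),onplane([q],zb,c))
uv,X=cloud(d,c,235,375,10,165)
for h in(.04,.059):
    s=np.abs(X[:,2]-h)<.005; print(h,s.sum(),cv2.minAreaRect(X[s][:,:2].astype(np.float32)))
f=np.load("pics/top0.npz")
print("top cam",onplane([(280+656/5,180+192/5)],.078,arm.get_calibration("top")),onplane([(280+213/5,180+265/5)],zb,arm.get_calibration("top")))
E
```

```text
z hist [  0   0   0   0  95 224 369 521 800 941  79   0]
cap px (330.5, 140.5) 17.7342472076416 rim-plane [[ 0.4752 -0.3563  0.078 ]]
tab n 1905 mean [ 0.4799 -0.3421  0.0909] onplane [ 0.4801 -0.3421  0.094 ] ((0.4718386232852936, -0.3397519886493683), (0.05263887345790863, 0.0840706005692482), 62.93853759765625)
flat 685 [ 0.4808 -0.3522  0.0988] [ 0.48   -0.3528] [0.03  0.027 0.006]
lid ((0.4829775094985962, -0.34863436222076416), (0.09754952788352966, 0.10783227533102036), 81.4689712524414) z 0.051070247711646456
z hist [  0   0   0  49 256 376 427 601 915 951 107   0]
cap px (521.0, 115.5) 19.319778442382812 rim-plane [[ 0.471  -0.3399  0.078 ]]
tab n 2557 mean [ 0.4768 -0.3412  0.092 ] onplane [ 0.4768 -0.34    0.094 ] ((0.47000861167907715, -0.3321444094181061), (0.05919922515749931, 0.08113140612840652), 68.35675811767578)
flat 230 [ 0.4747 -0.3381  0.098 ] [ 0.4705 -0.3381] [0.027 0.017 0.006]
lid ((0.48281770944595337, -0.34786856174468994), (0.09968382865190506, 0.1074608862400055), 81.9610824584961) z 0.05112626603444828
button 265 [314.62264151 135.35471698] [ 0.4498576  -0.13164368  0.06304939] [0.01908324 0.01834472 0.00465906] [ 0.44980462 -0.13113826] [[ 0.44957205 -0.13125268  0.06304939]]
0.04 3469 ((0.45033544301986694, -0.13097035884857178), (0.04803682863712311, 0.12037638574838638), 11.194914817810059)
0.059 6702 ((0.4935401678085327, -0.12247171998023987), (0.12471017241477966, 0.12087925523519516), 11.200654029846191)
top cam [[ 0.48144763 -0.34719405  0.078     ]] [[ 0.44841888 -0.13057803  0.06304939]]
```

The lid centre agrees across both views and the top camera to within 2 mm: axis ≈ (0.483, -0.348), yaw ≈ -8.3°, size 98×108 mm as expected. The button is at (0.4497, -0.1312), z≈0.063, and matches the deck centre. Next I'll press the mushroom.

```bash
cat >> m.py <<'E'
A=np.array([.483,-.348]); YAW=np.radians(-8.3); B=np.array([.4497,-.1312])
def topz(n,shift=(0,0)):
    c=arm.get_calibration("wrist");p,d=arm.capture("wrist");np.savez(f"pics/w_{n}.npz",p=p,d=d,**c);cv2.imwrite(f"pics/w_{n}.png",p[:,:,::-1])
    q=proj([*A,.095],c)[0].astype(int);uv,X=cloud(d,c,q[0]-45,q[0]+45,q[1]-45,q[1]+45)
    k=np.hypot(*(X[:,:2]-A).T)<.009;print("px",q,"n",k.sum(),"top z",np.median(X[k,2]) if k.any() else None)
def st(s=""):
    o=arm.get_obs();print(s,round(o["time"],2),o["position"].round(4),o["contact_force"].round(1));return o
E
python3 - <<'E'
from m import *
arm.move_ptp((*A,.14),down(YAW))
arm.move_l((*A,.105),speed=.08);st()
print(arm.move_l((*A,.0845),speed=.03,force_limit=22));st("pressed")
arm.move_l((*A,.135),speed=.12)
V=A-[.06*np.cos(YAW),.06*np.sin(YAW)]
arm.move_l((*V,.2),speed=.2);topz("p1");st()
# ik check of the twist
for a in(0,.4,.8,1.):
    u=np.array([np.cos(YAW-a),np.sin(YAW-a)]);P=A-.05*u;print(a,arm.ik((*P,.07),down(YAW-a)))
E
```

```text
5.28 [ 0.4827 -0.3476  0.1043] [ 0.3 -1.  -0. ]
False
pressed 6.12 [ 0.4839 -0.3488  0.0864] [-2.2  0.9  7.8]
px [313 130] n 366 top z 0.0896030714122828
 7.33 [ 0.4235 -0.3388  0.1985] [ 0.6 -0.3  0.1]
0 [-7.93478335e-01  2.58223647e-01  1.89798938e+00 -4.44089210e-16
  9.85379629e-01  9.22180320e-01]
0.4 [-7.60310491e-01  2.47014599e-01  1.91215706e+00 -4.44089210e-16
  9.82420995e-01  1.35534816e+00]
0.8 [-7.23672822e-01  2.51920568e-01  1.90597107e+00 -4.44089210e-16
  9.83701016e-01  1.79198583e+00]
1.0 [-7.06367915e-01  2.60216881e-01  1.89545737e+00 -4.44089210e-16
  9.85918402e-01  2.00929074e+00]
```

View pics/w_p1.png

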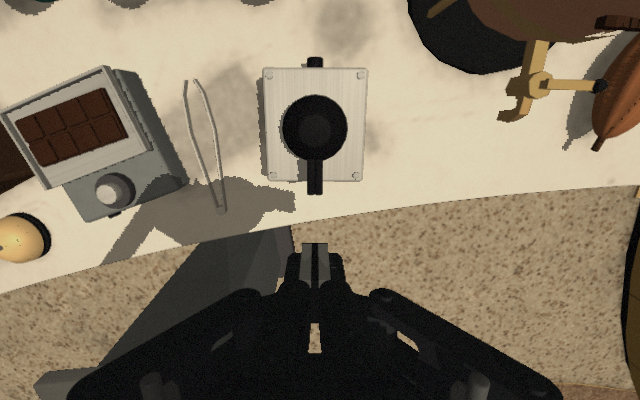

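The mushroom top now reads z≈0.089 (it was about 0.098), so it is latched. The tab is straight below the cap at (315,178). Next is the push on the -y face, probing for contact first.

```bash
cat >> m.py <<'E'
def fp(a,s,r=.05):
    th=YAW-a;o=-np.array([np.cos(th),np.sin(th)]);t=np.array([o[1],-o[0]]);return A+r*o-s*t
E
python3 - <<'E'
from m import *
Q=down(YAW)
arm.move_l((*fp(0,.036),.13),speed=.2)
arm.move_l((*fp(0,.036),.069),speed=.1);st("down")
print(arm.move_l((*fp(0,.012),.069),speed=.03,force_limit=2.0))
o=st("contact");d=o["position"][:2]-A;th=YAW;out=-np.array([np.cos(th),np.sin(th)]);print("s,r",-d@np.array([out[1],-out[0]]),d@out)
E
```

```text
down 8.64 [ 0.4287 -0.3768  0.0695] [ 0.3 -0.8  0. ]
True
contact 9.3 [ 0.4308 -0.3561  0.0688] [ 0.3 -1.9  0.8]
s,r 0.015557192603989554 0.05048166918388966
```

Run:
```python
from m import *
for a in(.15,.3,.45,.6,.72):
    h=arm.move_l((*fp(a,.0145),.069),frame=down(YAW-a),speed=.05,force_limit=15);st(f"{a} {h}")
    if h: break
topz("p2")
```

```text
0.15 False 9.62 [ 0.4307 -0.3473  0.0689] [-1.2 -0.9  0.9]
0.3 False 9.93 [ 0.4315 -0.3397  0.069 ] [-2.3 -0.9  0.9]
0.45 False 10.24 [ 0.4331 -0.3322  0.0689] [-2.7 -0.9  0.1]
0.6 False 10.55 [ 0.4361 -0.325   0.0688] [-3.2 -1.6  0.3]
0.72 False 10.82 [ 0.4392 -0.3195  0.0688] [-3.  -1.9 -0.1]
px [279 182] n 1544 top z 0.09918221231684332
```

View pics/w_p2.png

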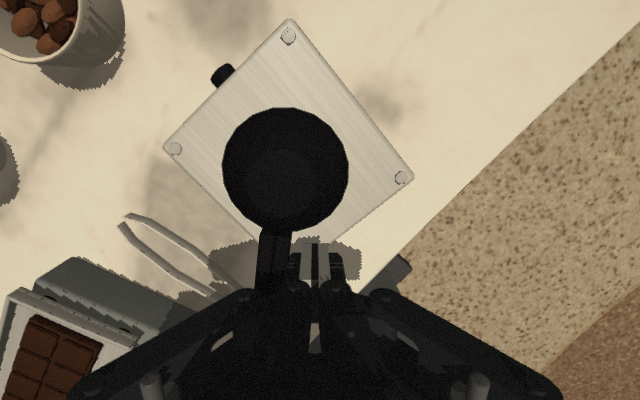

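The top now reads z≈0.099, so the mushroom has sprung out. The tab sits at (273,260), pushed from one side by the closed fingertips. I'll back off so the tab returns, verify, then press start.

Run:
```python
from m import *
for a in(.4,0):
    arm.move_l((*fp(a,.022),.069),frame=down(YAW-a),speed=.1)
arm.move_l((*fp(0,.036),.069),speed=.1);st("clear")
arm.move_l((*fp(0,.036),.14),speed=.15)
V=A-.06*np.array([np.cos(YAW),np.sin(YAW)])
arm.move_l((*V,.2),speed=.2);arm.pause(.2);topz("p3");st()
arm.move_ptp((*B,.13),down(np.radians(11.2)))
arm.move_l((*B,.07),speed=.1);arm.pause(.2);st("above")
print(arm.move_l((*B,.052),speed=.02,force_limit=18));o=st("pressed");arm.pause(.2);st("hold")
```

```text
clear 12.18 [ 0.4285 -0.3771  0.0692] [0.2 1.  0.9]
px [313 129] n 399 top z 0.0991404403958937
 13.56 [ 0.4229 -0.3391  0.1982] [-0.2  0.2  0.3]
above 15.39 [ 0.4505 -0.1316  0.0709] [-0.  -0.3  1.2]
True
pressed 16.12 [ 0.4498 -0.1312  0.056 ] [-1.6  0.8  6.4]
hold 16.32 [ 0.4498 -0.1312  0.056 ] [-1.2  0.7  6.2]
```

View pics/w_p3.png

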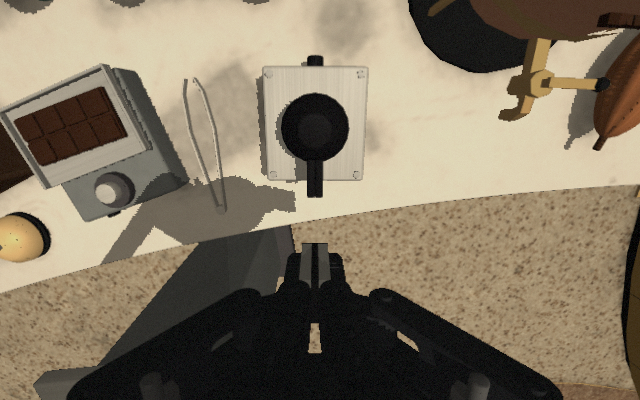

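The tab is back at rest, (315,180), with the top at 0.099. The button stopped at z=0.056. To confirm that is the end stop, I'll push a bit harder, release and look.

Run:
```python
from m import *
print(arm.move_l((*B,.051),speed=.01,force_limit=14));st("harder")
arm.move_l((*B,.09),speed=.1);arm.move_l((.40,-.129,.24),speed=.2);arm.pause(.3);topz("p4")
p,d,c=ld("p4");q=proj([*B,.063],c)[0].astype(int);uv,X=cloud(d,c,q[0]-14,q[0]+14,q[1]-14,q[1]+14)
print("btn z",np.median(X[np.hypot(*(X[:,:2]-B).T)<.008,2]))
st()
```

```text
True
harder 16.6 [ 0.4498 -0.1312  0.056 ] [-1.3  0.4  6. ]
px [548 149] n 268 top z 0.09934341366209037
btn z 0.06319379849689835
 18.39 [ 0.3998 -0.1288  0.2392] [-0.1 -0.1  0.4]
```

View pics/w_p4.png

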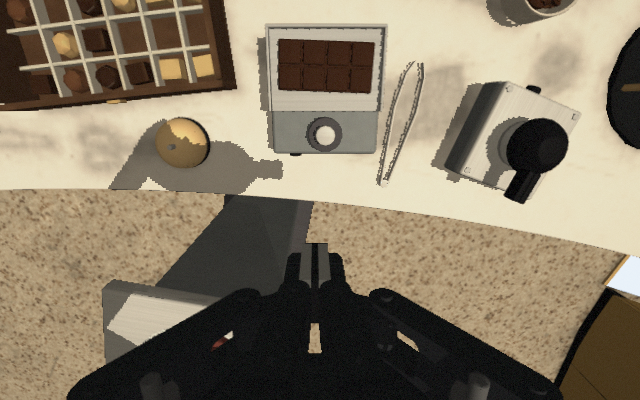

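The end stop is confirmed: more force gave no further travel (z stayed at 0.056). The button is back at 0.063, the mushroom is out, and bar, tongs and bell are undisturbed.

```bash
python3 -c "
from cell import arm
arm.sign_off()"
```

```text
the job is handed in; nothing more can be done
```

The emergency stop test is done and handed in at about 18.4 s on the robot's clock, with the robot touching nothing.

1. **Mushroom pressed in:** I pushed it down with the closed fingertips. Its top dropped from about 98 mm to 89–90 mm measured and stayed there, so it latched.
2. **Tab turned:** I pushed the tab's -y face round about 0.72 rad clockwise, from that one side only, at 3–4 N. The mushroom sprang out, with its top measured at 99 mm, and the tab returned to rest.
3. **Start button pressed:** only after that I pressed it from about 63 mm measured to 56 mm. A harder push moved it no further, so it was fully in. After I let go it read 63 mm again.

In the last picture the bar, tongs and bell look undisturbed. I compared these by eye and did not measure them. The tin, cup and dish are not all in that view, but the arm never went near them.

One disagreement: my first automatic measurements of the cap and tab were unreliable. I used the box's lid instead, which matched in two wrist views and the top camera to within about 2 mm. Depth readings run about 1 mm high.

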